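# Close the sliding lid of the notions box

## Task

Close the wooden notions box on the sewing table: push its sliding lid board along the blue rails with the fingertips until it drops into the locating notch and lies flat and flush, then push the red turn-button round to its stop, so that it points straight along the box over the lid and locks it. Do not lift the lid, and leave the spools, tins and other things in and around the box where they are.

Things in the scene. Friction and masses are not known exactly. Their poses are not given: they have to be found in the camera images.
- notions_box: Fixed open wooden box, 70 mm high. Origin at table level inside its outline: x -185..175 mm, y -85..85. +x: along the rails, the way the lid closes; z up. Blue rails (y 53..75 both sides, top z 63) run x -185..0 between fences (y 75..85, top z 70). Open between the rails: rear wall and contents stay below z 45, so a fingertip fits behind the lid there.
- lid: Loose brown board with a black-orange-red band, 130 (x, along rails) x 145 x 14 mm, about 0.2 kg; origin: centre of its underside. Starts on the blue rails (underside z 63, centre at box x -110..-30), 2.5 mm from each fence. Pushed by its rear edge towards box +x, it tips its front slightly, then drops 7 mm when the rear edge passes box x 0; its top is then flush with the fences.
- notch (a point): Centre of the notch floor, where the lid's origin lies when home (box x 67.5, y 0, z 56 mm); axes as the box. The notch is the 7 mm lower part of the ledges, box x 0..135, with 5 mm of play along x. A solid end block (box x 135..175, top z 70) stops the lid's front.
- turn_button (a joint): Angle (rad) of the red turn-button about its upright pivot on the end block. 0: arm along box +y, across the box; grows counter-clockwise seen from above; 1.57: arm along box -x, over the lid's front end. Stops at -0.5 and 1.6; light friction (under 1 N at the tip) keeps it where left. Starts between -0.3 and 0.3.
- button_pivot (a point): On the button's axis, on top of the end block (box x 158, y 0, z 70 mm). The arm is a bar 16 mm wide and 12 mm high, z 73..85 mm, reaching from 12 mm behind the pivot to 50 mm in front of it.
- button_tip (a point): Middle of the end face of the turn-button's arm, 50 mm from the pivot, z 79 mm; its y points outward along the arm.
- spool_red: Bystander: red thread spool, 40 mm across, 55 mm high, standing beside the box. Origin under its centre.
- spool_gold: Bystander: yellow thread spool, 40 mm across, 55 mm high, standing beside the box. Origin under its centre.
- bobbin: Bystander: small green spool, 34 mm across, 28 mm high, standing inside the rear compartment of the box. Origin under its centre.
- pin_tin: Bystander: round aluminium tin, 48 mm across, 22 mm high, inside the notch-end compartment of the box. Origin under its centre.
- bead_jar: Bystander: amber jar with orange cap, 60 mm across, 75 mm high, on the table. Origin under its centre.
- bracelet: Bystander: green ring, 70 mm across, 12 mm high, on the table. Origin under its centre.
- tape_case: Bystander: yellow round tape-measure case, 56 mm across, 20 mm high, on the table. Origin under its centre.
- scissors: Bystander: steel scissors with black handles, about 180 mm long, lying on the table. Origin at the rivet.
There are look-alikes about, which are no part of the job. There is more than one size of the lid; the job needs the smaller.

How it is judged:
By the outcome, as a careful person would: the job done as asked, in the order asked, and still so for the second after the job is handed in, with the robot touching nothing.
It also fails if it takes over 40 s, if anything falls off the work surface, if the arm or the gripper's body presses on something with over 40 N, if the wrist force passes 120 N, or if a joint passes its speed limit or range.

## Robot

A 6-joint arm with a two-finger parallel gripper is mounted at the origin on the work surface. World frame = base frame: x ahead of the robot, y to its left, z up, the work surface at z = 0. Lengths are in m, angles in rad, forces in N, time in s.
With the tool pointing down it reaches from about 0.375 to 0.9 m from the base axis. Payload 3.1 kg.
Tool frame: the origin (TCP) lies on the centre line of the jaws, within the pads' length; the fingertips stand 8 mm ahead of it and the grasp point (between the pads) lies 11 mm behind it (robot.tip_extent is the distance from the TCP to the fingertips, in m); y points along the fingers, z is the direction in which the jaws open and shut, and the axes are right-handed (so a half turn about y gives the same grasp; the last joint's range is limited). The gripper opens to 87 mm and grips with 3 to 60 N. Pads are 19 mm wide; open, the fingers measure 117 mm over their backs; the gripper's body (75 mm by 190 mm) begins 51 mm behind the grasp point.
Start: joints at [-1.462, 0.527, 1.433, -0, 1.181, -0.178], TCP at [0.177, -0.599, 0.231] pointing down, gripper open.
Joint ranges: [-3.08, 3.08], [-0.75, 2.2], [0.22, 2.44], [-1.43, 4.57], [0, 2.65], [-2.85, 2.85]. Speed limits (rad/s): [2.79, 2.79, 3.14, 3.14, 3.14, 3.14].

## Interface

Orientations are given as a unit quaternion [x, y, z, w].
In Python, from rig import robot gives the robot as it stands.
- The arm moves only by the shell command python3 -m crank 'ROWS' [FORCE]. ROWS is JSON, a list that holds one entry, the list of rows, each a list of 7 numbers: the turn, a rotation vector about the tool's x, y, z in degrees, then the shift along the tool's x, y, z in m, then the opening in per cent of the stroke, from 0 (shut) to 100 (fully open). In form: [[[ax, ay, az, dx, dy, dz, gripper], ...]]. A call has exactly 5 rows; each row shifts and turns the commanded pose from where the row before left it, along the tool's axes as they then stand; what a row does not reach is not made up. A row lasts 1/8 s, in which the tool goes at most 62.5 mm and 10.7 degrees, less where a joint would pass 70% of its speed; a pose out of reach is approached as far as the arm can. A call with a gripper value outside its range is refused whole. The fingers move at their own pace and stop on an object; FORCE is the grip in N (left out, the last holds). Time passes only in rows, so rows that do not move let the fingers close, or fill a call up. It gives the time, the measured TCP pose, the force and the opening at its end, in the units of the state.
- robot.get_obs(): the state, without advancing time (a new reading comes with each control period).
- robot.camera(name): name is "scene" or "side" or "wrist"; returns a dict with "img" (480x640x3 uint8, red, green, blue), "K" (3x3 intrinsics, pixels), "dist_coeffs" ([k1, k2, p1, p2, k3] as OpenCV has them; the pictures are not rectified), "R" (3x3) and "t" (3): a world point X has camera coordinates R X + t; the wrist camera has in their place "T_tool_cam" (4x4, takes a point from camera to tool coordinates, whose origin is the TCP and whose axes are the tool frame's). Camera axes: x right, y down, z forward; pixel columns grow to the right and rows downward; lengths in m; the calibration is good to about 2 mm. A picture is of the moment at which its call begins: read the wrist's pose just before it. There is no depth.
- robot.hand_in(): hands the job in, once; it reports no verdict.
Trained networks look in a picture, given as the dict that the camera call returned (one of the last four; its "shot" number tells which), for a name from the list of things; names that differ only in an ending like _2 or _b are one class to them, and where a whole thing is asked for, a point or a joint stands for the part that bears it (a point fixed in the world has none). Each returns a list of dicts, best first, with "conf" (0 to 1); they miss things now and then, are a little off and sometimes report something else, mostly with a low value. They report only what shows in the picture. A call takes as long as a camera call. They do not tell look-alikes from the thing itself.
- robot.spot_in(picture, thing): "at" ([row, column] in pixels, amid what is visible of it).
The state is a dict: "time": time; "q": joint angles; "joint_velocities": joint speeds; "joint_torque": joint torques, N m; "position": TCP position; "tool_rot": TCP orientation; "ft_force": force on the tool from outside, world axes, zero at the start; "moment": the same for the moment, N m; "grip_width": finger opening in m.
Only numpy, scipy, OpenCV 4.12 (cv2) and the standard library are available. Lean on these libraries where they do the work, as an engineer would, in place of code of your own. Each camera call takes 0.05 s, during which the arm holds its last target.

## Working session

There is one attempt and no reset: what is moved stays moved. The work goes in short steps, Python scripts to look and compute and a shell command to move; the robot and the scene stay as the last step left them, time stands still between calls to the robot, and variables do not carry over. Pictures are saved under pics/ and viewed, and the job is handed in when it is done.

```bash
ls; mkdir -p pics
python3 - <<'E'
from rig import robot
import cv2
o=robot.get_obs(); print(o)
for n in ["scene","side"]:
    p=robot.camera(n)
    cv2.imwrite(f"pics/{n}0.png",cv2.cvtColor(p["img"],cv2.COLOR_RGB2BGR))
    print(n,p["K"],p["dist_coeffs"],p["R"],p["t"])
    for t in ["notions_box","lid","turn_button","button_pivot","button_tip"]:
        print(t,[(d["at"],round(d["conf"],2)) for d in robot.spot_in(p,t)])
E
```

```text
pics
{'time': 0.0, 'q': array([-1.46154230e+00,  5.28470430e-01,  1.43391878e+00, -7.78270970e-06,
        1.18136819e+00, -1.78513436e-01]), 'joint_velocities': array([ 0.00064624,  0.00092425, -0.00058653,  0.00236261,  0.00025685,
        0.00026153]), 'joint_torque': array([-3.38836116e-04, -4.40041780e+01, -1.76589721e+01,  6.32948452e-02,
        5.81247511e-02, -1.76362405e-04]), 'position': array([ 0.17732118, -0.5985693 ,  0.22956374]), 'tool_rot': array([-0.1013675 ,  0.70056438, -0.69903441,  0.10141541]), 'ft_force': array([-0.08512322,  0.39555977, -0.15372172]), 'moment': array([-0.0127194 ,  0.01501768,  0.0174018 ]), 'grip_width': 0.0872237403432895}
scene [[549.80272249   0.         310.96927356]
 [  0.         549.80272249 240.02798226]
 [  0.           0.           1.        ]] [0.00453612 0.         0.         0.         0.        ] [[ 6.32886404e-01  7.74244490e-01  5.18510192e-04]
 [ 5.46157623e-01 -4.45967730e-01 -7.09101286e-01]
 [-5.48786525e-01  4.49063751e-01 -7.05106444e-01]] [-0.40425053 -0.23975311  1.53426531]
notions_box [([258.1, 298.8], 0.78)]
lid [([345.1, 398.5], 0.64), ([247.6, 295.5], 0.44)]
turn_button [([409.3, 121.4], 0.55), ([204.9, 320.6], 0.5)]
button_pivot [([258.6, 300.5], 0.79)]
button_tip [([201.2, 317.5], 0.64)]
side [[557.15378275   0.         323.68185758]
 [  0.         557.15378275 239.60889337]
 [  0.           0.           1.        ]] [-0.16655416  0.          0.          0.          0.        ] [[-0.92071774 -0.39022278  0.0022428 ]
 [-0.2009596   0.46921518 -0.85991415]
 [ 0.33450573 -0.79218893 -0.51043376]] [0.57771467 0.16293847 1.25456747]
notions_box [([268.4, 347.7], 0.88)]
lid [([244.3, 240.4], 0.78), ([222.5, 355.6], 0.73)]
turn_button [([270.6, 351.9], 0.55), ([267.6, 344.4], 0.51)]
button_pivot [([268.2, 344.2], 0.61)]
button_tip [([175.7, 367.3], 0.52)]
```

View pics/scene0.png

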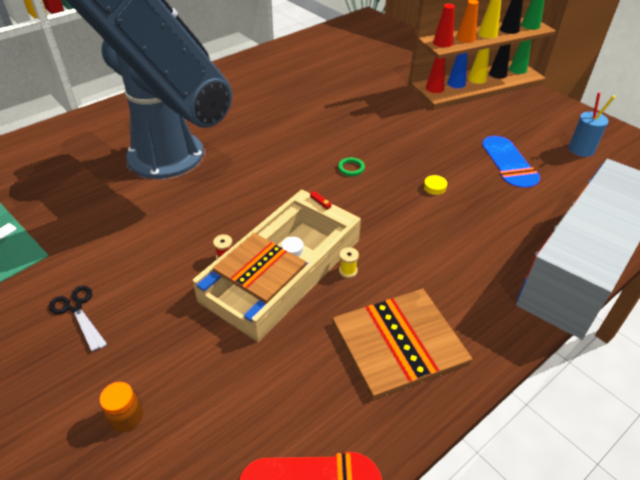

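View pics/side0.png

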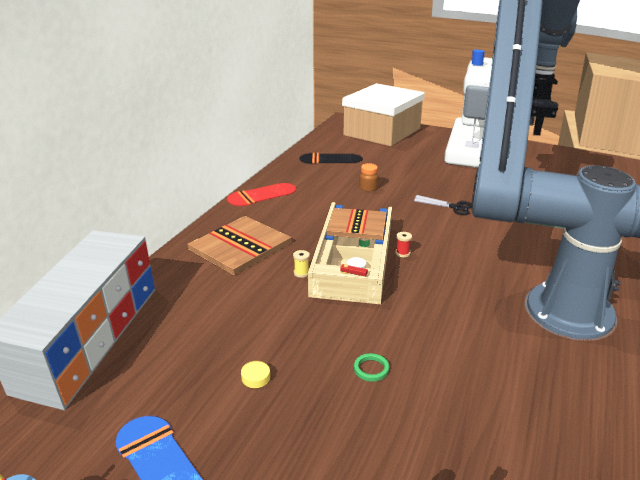

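The scene picture shows the box around (278,262), with the small lid near (262,264) and the red button near (320,200). The big look-alike board is at (400,340). In the side picture the box is at (352,252), the lid at (357,222) and the button at (354,269). I'll zoom in to pick out the corners.

Run:
```python
import cv2
a=cv2.imread("pics/scene0.png")[180:345,185:370]; cv2.imwrite("pics/sc_z.png",cv2.resize(a,None,fx=4,fy=4,interpolation=cv2.INTER_CUBIC)[:600*2])
b=cv2.imread("pics/side0.png")[195:310,285:425]; cv2.imwrite("pics/si_z.png",cv2.resize(b,None,fx=5,fy=5,interpolation=cv2.INTER_CUBIC))
a=cv2.resize(a,None,fx=3.6,fy=3.6,interpolation=cv2.INTER_CUBIC); cv2.imwrite("pics/sc_z.png",a); print(a.shape)
```

```text
(594, 666, 3)
```

View pics/sc_z.png

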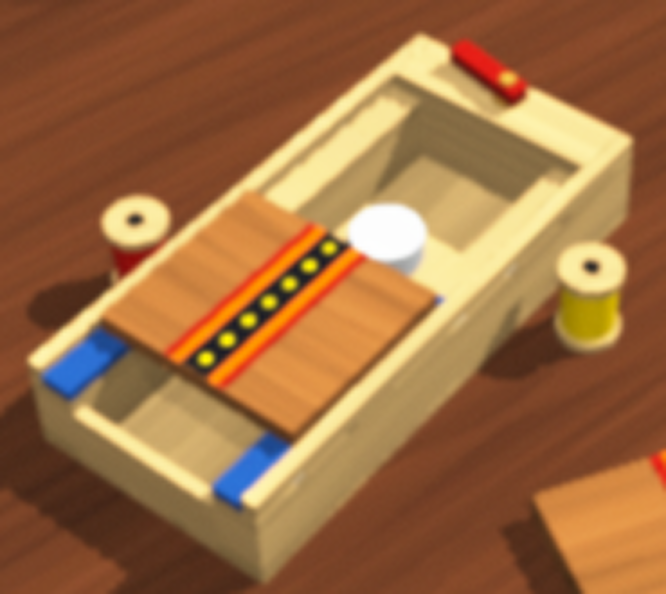

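View pics/si_z.png

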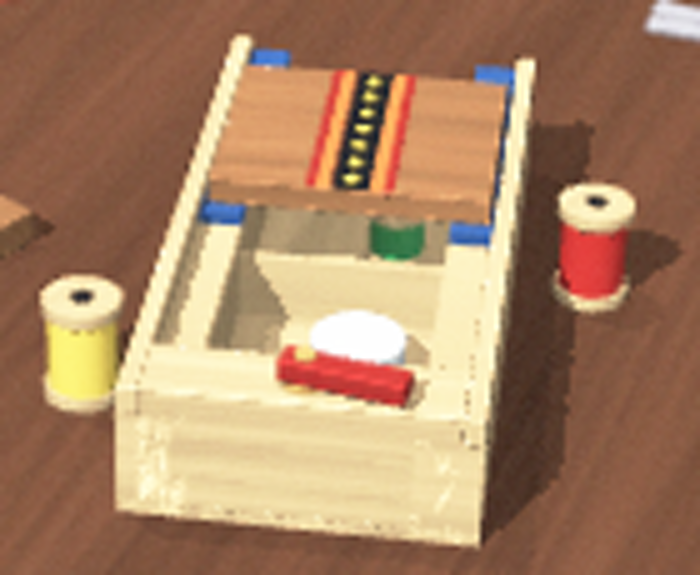

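```bash
cat > h.py <<'E'
import numpy as np, cv2
from scipy.optimize import least_squares
from scipy.spatial.transform import Rotation as Ro
K={'scene':(np.array([[549.80272249,0,310.96927356],[0,549.80272249,240.02798226],[0,0,1]]),np.array([0.00453612,0,0,0,0]),
 np.array([[6.32886404e-01,7.74244490e-01,5.18510192e-04],[5.46157623e-01,-4.45967730e-01,-7.09101286e-01],[-5.48786525e-01,4.49063751e-01,-7.05106444e-01]]),np.array([-0.40425053,-0.23975311,1.53426531])),
'side':(np.array([[557.15378275,0,323.68185758],[0,557.15378275,239.60889337],[0,0,1]]),np.array([-0.16655416,0,0,0,0]),
 np.array([[-0.92071774,-0.39022278,0.0022428],[-0.2009596,0.46921518,-0.85991415],[0.33450573,-0.79218893,-0.51043376]]),np.array([0.57771467,0.16293847,1.25456747]))}
def proj(c,X):
    k,d,R,t=K[c]
    return cv2.projectPoints(np.asarray(X,float).reshape(-1,1,3),cv2.Rodrigues(R)[0],t,k,d)[0].reshape(-1,2)
def b2w(p,X):
    X=np.asarray(X,float)/1000; c,s=np.cos(p[2]),np.sin(p[2])
    return np.stack([p[0]+c*X[:,0]-s*X[:,1],p[1]+s*X[:,0]+c*X[:,1],X[:,2]],1)
E
cat > fit.py <<'E'
from h import *
S=lambda l:[(np.array(a),np.array(z)/3.6+[185,180]) for a,z in l]
D=lambda l:[(np.array(a),np.array(z)/5+[285,195]) for a,z in l]
box={'scene':S([((175,-85,70),(632,140)),((175,85,70),(422,36)),((-185,85,70),(32,362)),((-185,-85,0),(263,580)),((175,-85,0),(628,215)),((-185,85,0),(45,440))]),
'side':D([((175,-85,70),(118,390)),((175,-85,0),(118,510)),((175,85,0),(480,545)),((175,85,70),(487,420)),((-185,-85,70),(233,38)),((-185,85,70),(533,60))])}
lid={'scene':S([((-65,72.5,77),(103,320)),((-65,-72.5,77),(293,437)),((65,72.5,77),(248,190)),((65,-72.5,77),(440,298))]),
'side':D([((-65,-72.5,77),(243,65)),((-65,72.5,77),(508,85)),((65,-72.5,77),(208,195)),((65,72.5,77),(490,220))])}
def fit(o,cams,p0):
    def r(p): return np.concatenate([(proj(c,b2w(p,[a for a,_ in o[c]]))-np.array([z for _,z in o[c]])).ravel() for c in cams])
    s=least_squares(r,p0,loss='soft_l1'); return s.x,r(s.x)
for n,o in (('box',box),('lid',lid)):
    for cams in (['scene'],['side'],['scene','side']):
        best=min((fit(o,cams,[.5,-.1,y]) for y in np.arange(-3,3.2,.75)),key=lambda q:(q[1]**2).sum())
        p,r=best; print(n,cams,p,'rms',np.sqrt((r**2).mean()),r.round(1) if len(cams)>1 else '')
    if n=='box': B=p
    else:
        c,s=np.cos(B[2]),np.sin(B[2]); d=p[:2]-B[:2]; print('lid in box',c*d[0]+s*d[1],-s*d[0]+c*d[1],np.degrees(p[2]-B[2]))
E
python3 fit.py
```

```text
box ['scene'] [ 0.55021333 -0.00487103  1.80805251] rms 0.6957384764333108 
box ['side'] [5.44565943e-01 5.61610410e-04 1.81199424e+00] rms 0.4555799277076575 
box ['scene', 'side'] [ 5.47027289e-01 -3.03213078e-03 -4.47164283e+00] rms 0.988352037472922 [ 0.2 -1.7 -0.9 -1.6 -1.1 -1.6  0.7 -0.  -0.6 -0.6  0.3 -1.5 -0.9 -1.6
 -0.5 -0.8 -0.4 -0.7 -0.  -0.7 -0.5 -1.5 -0.2 -1.3]
lid ['scene'] [ 0.57003046 -0.07901491 -4.46988936] rms 0.5259690934100382 
lid ['side'] [ 0.55771901 -0.06000507 -4.47003618] rms 0.9738813770078176 
lid ['scene', 'side'] [ 0.56639817 -0.07724444  1.81308198] rms 2.1083480461146693 [-1.3 -1.9 -0.  -1.2  0.1 -0.9 -0.4 -1.8 -0.7 -1.9 -1.  -1.8 -1.1 -4.8
 -0.6 -5.2]
lid in box -0.07669060199519635 -0.0011179863302178683 360.08820694449895
```

```bash
cat >> h.py <<'E'
BX=np.array([0.5472,-0.0028,1.8105])
def plan(xb,yb,ztip,sgn=None,verbose=True):
    """needed turn (deg, tool rotvec) and shift in current tool axes, TCP over box-frame point (mm), fingertips at ztip (mm)"""
    from rig import robot
    o=robot.get_obs(); R=Ro.from_quat(o['tool_rot'])
    tgt=b2w(BX,[[xb,yb,ztip]])[0]; tgt[2]+=0.008
    bx=np.array([np.cos(BX[2]),np.sin(BX[2]),0]); 
    for s in (1,-1):
        x=bx*s; y=np.array([0,0,-1.]); z=np.cross(x,y); T=Ro.from_matrix(np.stack([x,y,z],1))
        print('tool x along box x *',s,'turn',np.degrees((R.inv()*T).as_rotvec()).round(2),'shift now',(R.inv().apply(tgt-o['position'])*1e3).round(1),'shift after turn',(T.inv().apply(tgt-o['position'])*1e3).round(1))
    d=o['position']-np.append(BX[:2],0); c,s=np.cos(BX[2]),np.sin(BX[2])
    print('TCP box mm',np.round([1e3*(c*d[0]+s*d[1]),1e3*(-s*d[0]+c*d[1])],1),'tip z',round(1e3*(o['position'][2]-robot.tip_extent),1),'F box',np.round([c*o['ft_force'][0]+s*o['ft_force'][1],-s*o['ft_force'][0]+c*o['ft_force'][1],o['ft_force'][2]],2),'grip',o['grip_width'],'t',o['time'],'q',o['q'].round(2))
E
python3 - <<'E'
from h import *
plan(-162,0,150)
for n,off,f in(('scene',(185,180),3.6),('side',(285,195),5)):
    for P in ([158,0,85],[158,0,70],[-162,0,70]): print(n,P,((proj(n,b2w(BX,[P]))[0]-off)*f).round())
    for th in (-.3,0,.3): print(th,((proj(n,b2w(BX,[[158-50*np.sin(th),50*np.cos(th),79]]))[0]-off)*f).round())
E
```

```text
tool x along box x * 1 turn [-0.   92.76  0.  ] shift now [-516.1   72.5 -305.2] shift after turn [ 329.6   72.6 -500.8]
tool x along box x * -1 turn [  0.   -87.24   0.  ] shift now [-516.1   72.5 -305.2] shift after turn [-329.6   72.6  500.8]
TCP box mm [-491.6  500.8] tip z 222.6 F box [ 0.32 -0.11 -0.34] grip 0.08667563857641163 t 0.6 q [-1.46  0.53  1.43 -0.    1.18 -0.18]
scene [158, 0, 85] [508.  77.]
scene [158, 0, 70] [508.  94.]
scene [-162, 0, 70] [168. 401.]
-0.3 [462.  43.]
0 [446.  53.]
0.3 [435.  67.]
side [158, 0, 85] [303. 351.]
side [158, 0, 70] [303. 379.]
side [-162, 0, 70] [376.  60.]
-0.3 [405. 390.]
0 [413. 372.]
0.3 [411. 354.]
```

```bash
python3 -m crank '[[[0,-10,0,0,0,0,50],[0,-10,0,0,0,0,50],[0,-10,0,0,0,0,50],[0,-10,0,0,0,0,50],[0,-10,0,0,0,0,50]]]'; python3 -m crank '[[[0,-10,0,0,0,0,50],[0,-10,0,0,0,0,50],[0,-10,0,0,0,0,50],[0,-7.24,0,0,0,0,50],[0,0,0,0,0,0,50]]]'; python3 -c "
from h import *; plan(-162,0,150)"
```

```text
time: 1.23
position: [0.1774, -0.5993, 0.2306]
tool_rot: [0.389, -0.59, 0.59, -0.389]
ft_force: [-0.3, -0.8, -0.5]
grip_width: 0.047
time: 1.85
position: [0.1774, -0.5993, 0.2306]
tool_rot: [0.556, -0.437, 0.437, -0.556]
ft_force: [0.0, 1.6, 0.1]
grip_width: 0.0431
tool x along box x * 1 turn [-1.0000e-02  1.7991e+02 -0.0000e+00] shift now [-330.5   72.6  500.3] shift after turn [ 329.6   72.6 -500.8]
tool x along box x * -1 turn [-0.   -0.09  0.  ] shift now [-330.5   72.6  500.3] shift after turn [-329.6   72.6  500.8]
TCP box mm [-491.6  500.8] tip z 222.6 F box [ 1.59 -0.4   0.15] grip 0.04312916534257491 t 1.85 q [-1.46  0.53  1.43  0.    1.18 -1.7 ]
```

```bash
python3 -m crank '[[[0,0,0,-0.033,0.007,0.05,50],[0,0,0,-0.033,0.007,0.05,50],[0,0,0,-0.033,0.007,0.05,50],[0,0,0,-0.033,0.007,0.05,50],[0,0,0,-0.033,0.007,0.05,50]]]'; python3 -m crank '[[[0,0,0,-0.033,0.007,0.05,50],[0,0,0,-0.033,0.007,0.05,50],[0,0,0,-0.033,0.007,0.05,50],[0,0,0,-0.033,0.007,0.05,50],[0,0,0,-0.033,0.007,0.05,50]]]'
python3 - <<'E'
from h import *; plan(-162,0,100)
from rig import robot
for n in("scene","side"):
    p=robot.camera(n); i=cv2.cvtColor(p["img"],cv2.COLOR_RGB2BGR)
    i=i[180:345,185:370] if n=="scene" else i[155:315,285:425]
    cv2.imwrite(f"pics/{n}1.png",cv2.resize(i,None,fx=3.5,fy=3.5,interpolation=cv2.INTER_CUBIC))
p=robot.camera("wrist"); cv2.imwrite("pics/w1.png",cv2.cvtColor(p["img"],cv2.COLOR_RGB2BGR)); print(p["K"],p["dist_coeffs"],p["T_tool_cam"])
E
```

```text
time: 2.48
position: [0.3824, -0.3784, 0.1956]
tool_rot: [0.556, -0.437, 0.438, -0.555]
ft_force: [1.0, 0.3, -0.0]
grip_width: 0.043
time: 3.1
position: [0.5863, -0.1586, 0.1605]
tool_rot: [-0.556, 0.437, -0.438, 0.556]
ft_force: [-0.1, -1.1, 0.2]
grip_width: 0.0435
tool x along box x * 1 turn [-6.0000e-02  1.7986e+02 -5.0000e-02] shift now [ 1.4 52.5 -1. ] shift after turn [-1.4 52.5  1. ]
tool x along box x * -1 turn [-0.03 -0.14  0.04] shift now [ 1.4 52.5 -1. ] shift after turn [ 1.4 52.5 -1. ]
TCP box mm [-160.6   -1. ] tip z 152.5 F box [-1.03  0.38  0.15] grip 0.043481570477389604 t 3.1 q [-0.45  0.59  1.54 -0.    1.01 -0.69]
[[425.48171653   0.         315.2968961 ]
 [  0.         425.48171653 240.78699202]
 [  0.           0.           1.        ]] [0.02845738 0.         0.         0.         0.        ] [[-4.56608456e-05  9.53556066e-01  3.01215581e-01 -8.29930192e-02]
 [-5.13647046e-04 -3.01215564e-01  9.53555935e-01 -1.53927807e-01]
 [ 9.99999867e-01 -1.11178323e-04  5.03545014e-04  6.96687808e-06]
 [ 0.00000000e+00  0.00000000e+00  0.00000000e+00  1.00000000e+00]]
```

View pics/w1.png

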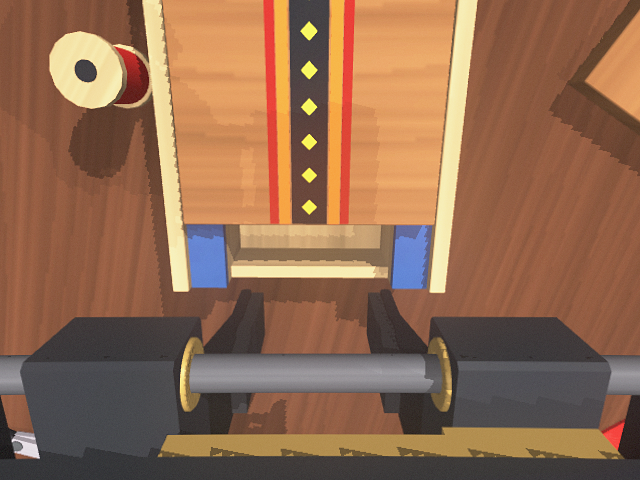

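View pics/side1.png

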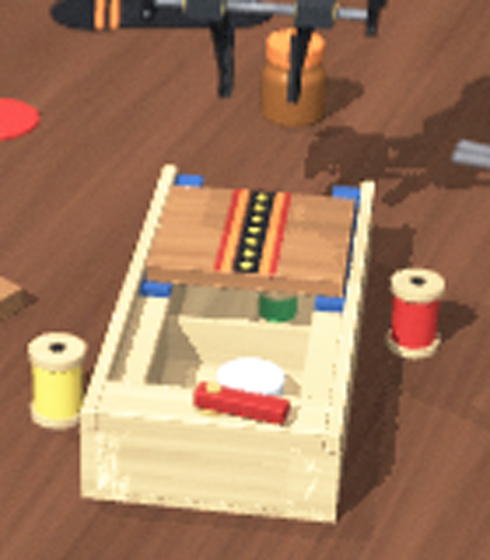

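The wrist picture shows the lid's rear edge at row 224 (columns 183–436), and the fence ends at row 291 (outer corners near columns 173 and 445). The blue rails and the low rear wall lie between them. Nothing has been touched. Next I'll project these points to refine the position.

```bash
cat >> h.py <<'E'
KW=np.array([[425.48171653,0,315.2968961],[0,425.48171653,240.78699202],[0,0,1]]);DW=np.array([0.02845738,0,0,0,0])
TW=np.array([[-4.56608456e-05,9.53556066e-01,3.01215581e-01,-8.29930192e-02],[-5.13647046e-04,-3.01215564e-01,9.53555935e-01,-1.53927807e-01],[9.99999867e-01,-1.11178323e-04,5.03545014e-04,6.96687808e-06],[0,0,0,1]])
def wback(o,pix,z):
    """wrist pixel(s) (col,row) onto plane z (mm) -> box mm"""
    n=cv2.undistortPoints(np.array(pix,float).reshape(-1,1,2),KW,DW).reshape(-1,2)
    R=Ro.from_quat(o['tool_rot']).as_matrix(); d=np.c_[n,np.ones(len(n))]@TW[:3,:3].T@R.T; c=o['position']+R@TW[:3,3]
    X=c+d*((z/1000-c[2])/d[:,2])[:,None]
    c_,s=np.cos(BX[2]),np.sin(BX[2]); e=X-np.append(BX[:2],0)
    return np.c_[1e3*(c_*e[:,0]+s*e[:,1]),1e3*(-s*e[:,0]+c_*e[:,1])].round(1)
E
python3 - <<'E'
from h import *
from rig import robot
o=robot.get_obs()
print('fence corners expect (-185,+-85,+-75)',wback(o,[(173,292),(190,291),(430,292),(445,292)],70))
print('lid rear',wback(o,[(183,224),(436,224)],77), 'lid rear bottom?')
print('fence sides top row 0',wback(o,[(145,0),(162,0),(457,0),(476,0)],70))
E
```

```text
fence corners expect (-185,+-85,+-75) [[-187.3   87.1]
 [-186.6   76.6]
 [-186.8  -73. ]
 [-186.8  -82.3]]
lid rear [[-141.4   74.8]
 [-141.   -70.8]] lid rear bottom?
fence sides top row 0 [[-26.4  85. ]
 [-26.3  76.4]
 [-25.8 -72.5]
 [-25.8 -82.1]]
```

```bash
cat >> h.py <<'E'
BX[:2]+=np.array([[np.cos(BX[2]),-np.sin(BX[2])],[np.sin(BX[2]),np.cos(BX[2])]])@[-0.0015,0.0018]
E
python3 -c "
from h import *; plan(-163,0,54)"
```

```text
tool x along box x * 1 turn [-1.0000e-02 -1.7982e+02  1.0000e-02] shift now [ 5.  98.1 -3.1] shift after turn [-5.  98.1  3. ]
tool x along box x * -1 turn [-0.    0.18 -0.  ] shift now [ 5.  98.1 -3.1] shift after turn [ 5.  98.1 -3. ]
TCP box mm [-158.   -3.] tip z 152.1 F box [-0.32  0.2   0.25] grip 0.04332956128870109 t 3.25 q [-0.45  0.59  1.55  0.    1.01 -0.69]
```

```bash
python3 -m crank '[[[0,0,0,0.005,0.02,-0.003,50],[0,0,0,0,0.03,0,50],[0,0,0,0,0.03,0,50],[0,0,0,0,0.018,0,50],[0,0,0,0,0,0,50]]]'; python3 -c "
from h import *; plan(-140,0,54)"
```

```text
time: 3.88
position: [0.5818, -0.166, 0.0615]
tool_rot: [0.556, -0.438, 0.436, -0.556]
ft_force: [0.7, -0.8, -0.2]
grip_width: 0.0434
tool x along box x * 1 turn [1.600e-01 1.799e+02 2.100e-01] shift now [-25.3  -0.5   3.3] shift after turn [25.3 -0.5 -3.3]
tool x along box x * -1 turn [ 0.14 -0.1  -0.1 ] shift now [-25.3  -0.5   3.3] shift after turn [-25.3  -0.5   3.3]
TCP box mm [-165.3    3.3] tip z 53.5 F box [-0.96 -0.47 -0.2 ] grip 0.043412650377994584 t 3.875 q [-0.46  0.73  1.61 -0.    0.81 -0.7 ]
```

```bash
python3 -m crank '[[[0,0,0,-0.008,0,0.002,50],[0,0,0,-0.008,0,0,50],[0,0,0,-0.008,0,0,50],[0,0,0,-0.008,0,0,50],[0,0,0,-0.008,0,0,50]]]'
python3 - <<'E'
from h import *; plan(-6.5,0,54)
from rig import robot
p=robot.camera("wrist"); cv2.imwrite("pics/w2.png",cv2.cvtColor(p["img"],cv2.COLOR_RGB2BGR))
E
```

```text
time: 4.5
position: [0.577, -0.127, 0.0637]
tool_rot: [-0.556, 0.435, -0.438, 0.556]
ft_force: [2.2, -6.0, 3.5]
grip_width: 0.0436
tool x along box x * 1 turn [   0.31 -179.98    0.28] shift now [-119.7    1.3   -1.3] shift after turn [119.7   1.7   1.3]
tool x along box x * -1 turn [-0.18  0.02  0.2 ] shift now [-119.7    1.3   -1.3] shift after turn [-119.7    1.7   -1.3]
TCP box mm [-126.2   -1.3] tip z 55.7 F box [-6.38 -0.73  3.51] grip 0.043615369591659105 t 4.5 q [-0.41  0.71  1.65 -0.    0.78 -0.64]
```

View pics/w2.png

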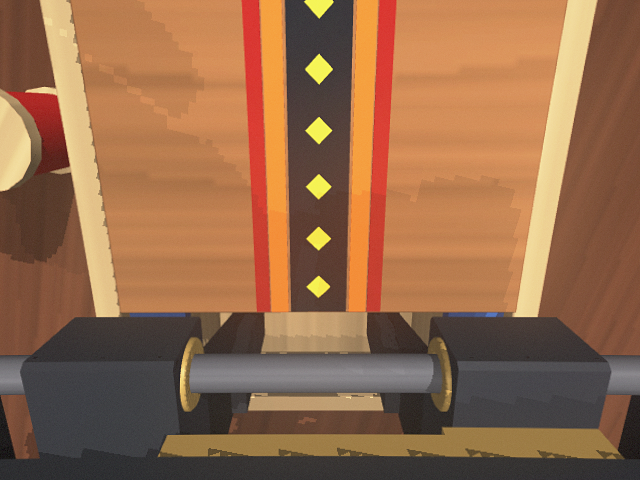

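The wrist picture shows the lid square between the fences, its rear edge at row 311, with the fingers against it. The push force is about 6 N, so I'll keep going.

```bash
python3 -m crank '[[[0,0,0,-0.01,0,0,50],[0,0,0,-0.01,0,0,50],[0,0,0,-0.01,0,0,50],[0,0,0,-0.01,0,0,50],[0,0,0,-0.01,0,0,50]]]'
python3 - <<'E'
from h import *; plan(-6.5,0,54)
from rig import robot
p=robot.camera("wrist"); cv2.imwrite("pics/w3.png",cv2.cvtColor(p["img"],cv2.COLOR_RGB2BGR))
E
```

```text
time: 5.18
position: [0.5648, -0.0783, 0.0633]
tool_rot: [-0.556, 0.435, -0.438, 0.556]
ft_force: [1.6, -4.8, 4.7]
grip_width: 0.0437
tool x along box x * 1 turn [   0.21 -179.99    0.21] shift now [-69.5   1.1  -1. ] shift after turn [69.5  1.3  1. ]
tool x along box x * -1 turn [-0.13  0.    0.14] shift now [-69.5   1.1  -1. ] shift after turn [-69.5   1.3  -1. ]
TCP box mm [-76.  -1.] tip z 55.3 F box [-5.07 -0.44  4.67] grip 0.04366998400535319 t 5.175 q [-0.33  0.69  1.7  -0.    0.74 -0.57]
```

View pics/w3.png

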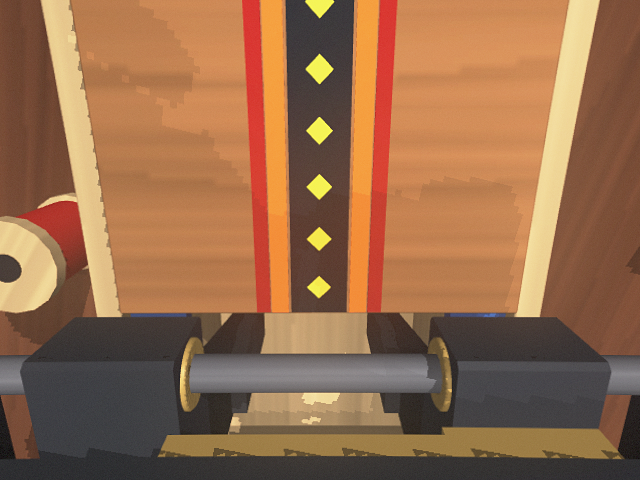

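```bash
python3 -c "
from h import *
from rig import robot
o=robot.get_obs(); print(wback(o,[(120,312),(318,313),(520,312)],77))
"
python3 -m crank '[[[0,0,0,-0.01,0,0,50],[0,0,0,-0.01,0,0,50],[0,0,0,-0.01,0,0,50],[0,0,0,-0.01,0,0,50],[0,0,0,-0.008,0,0,50]]]'
python3 - <<'E'
from h import *; plan(-6.5,0,54)
from rig import robot
p=robot.camera("wrist"); cv2.imwrite("pics/w4.png",cv2.cvtColor(p["img"],cv2.COLOR_RGB2BGR))
p=robot.camera("side"); cv2.imwrite("pics/s4.png",cv2.cvtColor(p["img"],cv2.COLOR_RGB2BGR))
E
```

```text
[[-62.2  70.2]
 [-62.8  -1.4]
 [-62.3 -74.4]]
time: 5.85
position: [0.5513, -0.03, 0.0622]
tool_rot: [0.556, -0.437, 0.436, -0.556]
ft_force: [0.5, -1.9, 0.9]
grip_width: 0.0437
tool x along box x * 1 turn [1.3000e-01 1.7998e+02 1.3000e-01] shift now [-19.4   0.2   0.7] shift after turn [19.4  0.2 -0.7]
tool x along box x * -1 turn [ 0.09 -0.02 -0.08] shift now [-19.4   0.2   0.7] shift after turn [-19.4   0.2   0.7]
TCP box mm [-25.9   0.7] tip z 54.2 F box [-1.95 -0.02  0.88] grip 0.04366795669823258 t 5.85 q [-0.26  0.68  1.74  0.    0.72 -0.5 ]
```

View pics/w4.png

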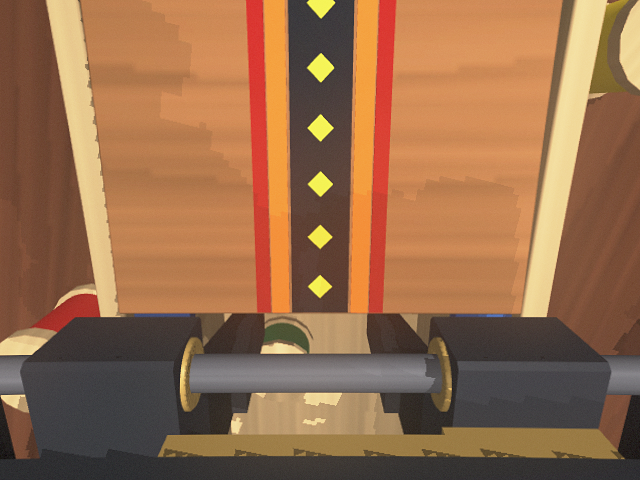

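View pics/s4.png

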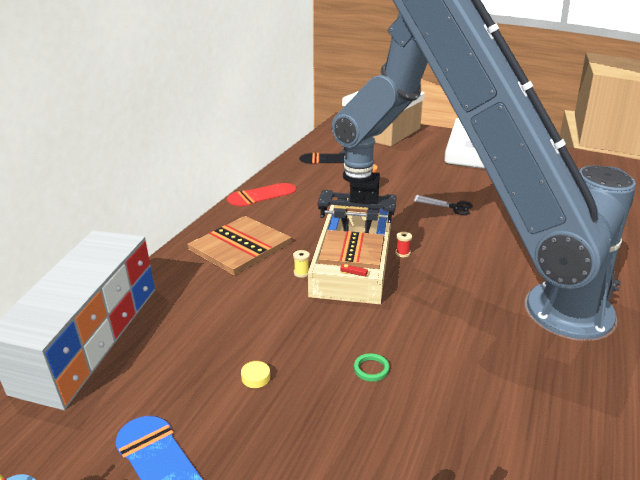

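```bash
python3 -m crank '[[[0,0,0,-0.003,0,0,50],[0,0,0,-0.003,0,0,50],[0,0,0,-0.003,0,0,50],[0,0,0,-0.002,0,0,50],[0,0,0,0,0,0,50]]]'
python3 - <<'E'
from h import *; plan(-6.5,0,54)
from rig import robot
p=robot.camera("wrist"); cv2.imwrite("pics/w5.png",cv2.cvtColor(p["img"],cv2.COLOR_RGB2BGR))
E
```

```text
time: 6.58
position: [0.5495, -0.0201, 0.0625]
tool_rot: [-0.556, 0.437, -0.436, 0.556]
ft_force: [0.4, -0.1, -0.8]
grip_width: 0.0437
tool x along box x * 1 turn [4.0000e-02 1.7999e+02 3.0000e-02] shift now [-9.3  0.6  0.1] shift after turn [ 9.3  0.5 -0.1]
tool x along box x * -1 turn [ 0.02 -0.01 -0.03] shift now [-9.3  0.6  0.1] shift after turn [-9.3  0.5  0.1]
TCP box mm [-15.8   0.1] tip z 54.5 F box [-0.21 -0.32 -0.77] grip 0.043668239284470195 t 6.575 q [-0.24  0.68  1.75  0.    0.71 -0.48]
```

View pics/w5.png

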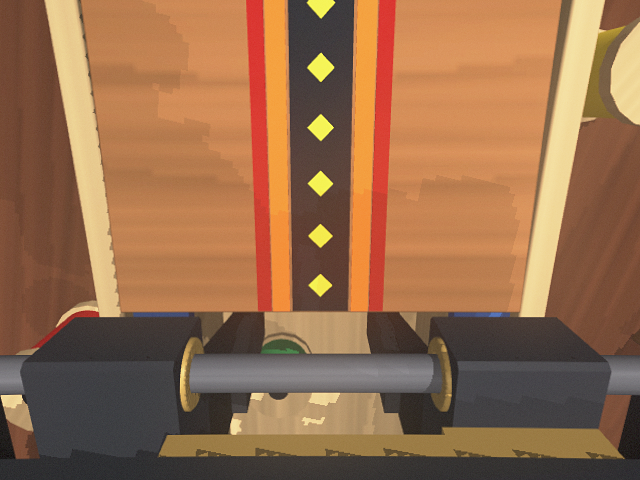

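The wrist picture looks as before: rear edge at row 311, with blue rail still visible at (160,314) and (485,314), so the lid hasn't dropped yet. I'll push on in small steps.

```bash
python3 -m crank '[[[0,0,0,-0.002,0,0,50],[0,0,0,-0.002,0,0,50],[0,0,0,-0.001,0,0,50],[0,0,0,-0.001,0,0,50],[0,0,0,0,0,0,50]]]'
python3 - <<'E'
from h import *; plan(-6.5,0,54)
from rig import robot
p=robot.camera("wrist"); cv2.imwrite("pics/w6.png",cv2.cvtColor(p["img"],cv2.COLOR_RGB2BGR))
E
```

```text
time: 7.25
position: [0.5482, -0.0144, 0.0626]
tool_rot: [-0.556, 0.437, -0.437, 0.556]
ft_force: [0.0, -0.8, -0.1]
grip_width: 0.0434
tool x along box x * 1 turn [ 1.0e-02  1.8e+02 -0.0e+00] shift now [-3.5  0.6 -0. ] shift after turn [3.5 0.6 0. ]
tool x along box x * -1 turn [-0.   -0.   -0.01] shift now [-3.5  0.6 -0. ] shift after turn [-3.5  0.6 -0. ]
TCP box mm [-10.  -0.] tip z 54.6 F box [-0.81  0.19 -0.15] grip 0.043418022296429194 t 7.25 q [-0.23  0.68  1.76  0.    0.71 -0.47]
```

View pics/w6.png

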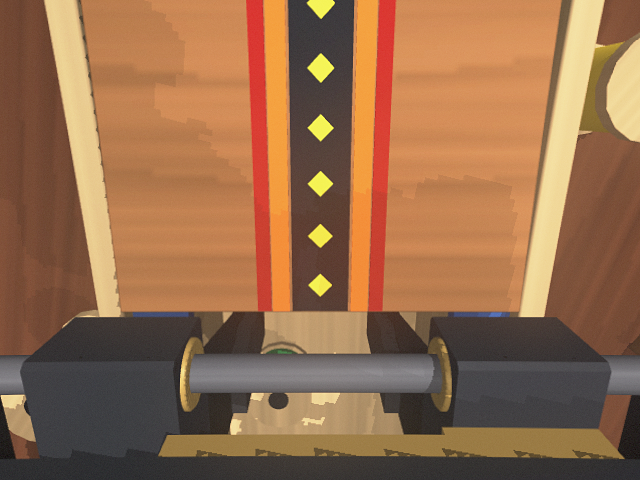

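There's no drop yet: the rear edge is still at row 311 and the pattern is the same size.

```bash
python3 -m crank '[[[0,0,0,-0.001,0,0,50],[0,0,0,-0.001,0,0,50],[0,0,0,-0.001,0,0,50],[0,0,0,0,0,0,50],[0,0,0,0,0,0,50]]]'
python3 - <<'E'
from h import *; plan(-6.5,0,54)
from rig import robot
p=robot.camera("wrist"); cv2.imwrite("pics/w7.png",cv2.cvtColor(p["img"],cv2.COLOR_RGB2BGR))
E
```

```text
time: 7.92
position: [0.5475, -0.0115, 0.0626]
tool_rot: [-0.556, 0.437, -0.437, 0.556]
ft_force: [1.1, -1.1, -0.8]
grip_width: 0.0436
tool x along box x * 1 turn [ 1.0000e-02  1.7999e+02 -1.0000e-02] shift now [-0.6  0.6 -0.1] shift after turn [0.6 0.6 0.1]
tool x along box x * -1 turn [-0.   -0.01 -0.01] shift now [-0.6  0.6 -0.1] shift after turn [-0.6  0.6 -0.1]
TCP box mm [-7.1 -0.1] tip z 54.6 F box [-1.28 -0.77 -0.77] grip 0.04361141297824161 t 7.925 q [-0.23  0.68  1.76  0.    0.71 -0.47]
```

View pics/w7.png

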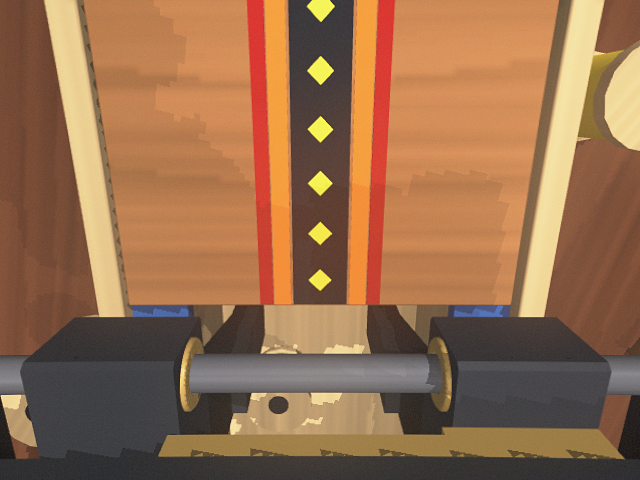

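The lid has dropped: its rear edge moved to row 304 and its width shrank to columns 128–512. I'll back the fingers off, lift, and check.

```bash
python3 -m crank '[[[0,0,0,0.008,0,0,50],[0,0,0,0.008,0,0,50],[0,0,0,0,-0.02,0,30],[0,0,0,0,-0.04,0,0],[0,0,0,0,-0.04,0,0]]]'
python3 - <<'E'
from h import *; plan(185,36,150)
from rig import robot
p=robot.camera("wrist"); o=robot.get_obs(); cv2.imwrite("pics/w8.png",cv2.cvtColor(p["img"],cv2.COLOR_RGB2BGR))
p=robot.camera("side"); i=cv2.cvtColor(p["img"],cv2.COLOR_RGB2BGR)[195:310,285:425]
cv2.imwrite("pics/s8.png",cv2.resize(i,None,fx=5,fy=5,interpolation=cv2.INTER_CUBIC))
E
```

```text
time: 8.6
position: [0.5511, -0.0277, 0.1633]
tool_rot: [0.556, -0.437, 0.436, -0.556]
ft_force: [0.6, -0.5, 0.2]
grip_width: 0.0214
tool x along box x * 1 turn [6.0000e-02 1.7995e+02 9.0000e-02] shift now [-208.6    5.5  -35.8] shift after turn [208.6   5.3  35.6]
tool x along box x * -1 turn [ 0.06 -0.05 -0.04] shift now [-208.6    5.5  -35.8] shift after turn [-208.6    5.3  -35.6]
TCP box mm [-23.6   0.4] tip z 155.3 F box [-0.59 -0.46  0.16] grip 0.021400826074534432 t 8.6 q [-0.25  0.52  1.68  0.    0.94 -0.49]
```

View pics/w8.png

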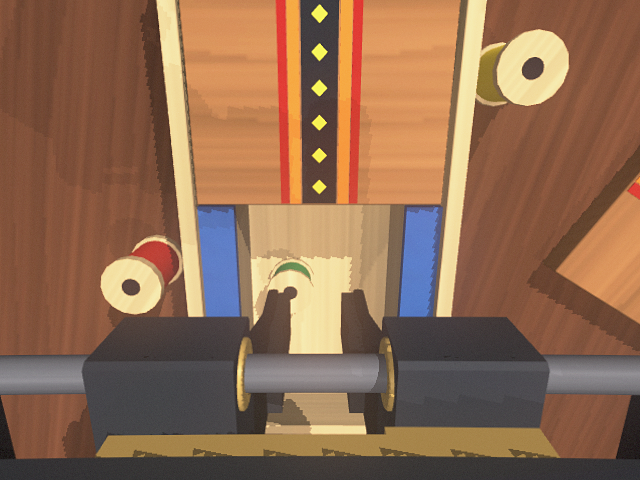

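View pics/s8.png

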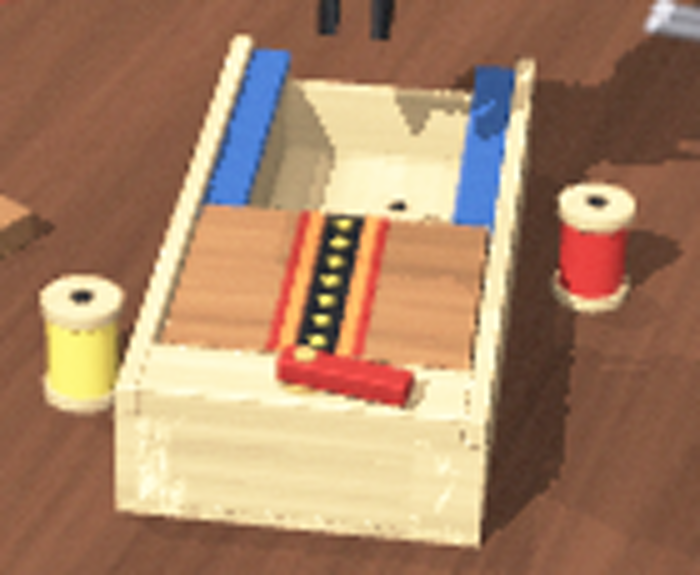

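The lid lies in the notch, flush with the fences: rear edge at row 205 in the wrist picture, front against the end block in the side picture. The spools and bobbin haven't moved, and the button still points across the box with its tip near (405,388) in the side zoom. Next I'll go over to the far side of the button.

```bash
python3 -m crank '[[[0,0,0,-0.044,0,-0.007,0],[0,0,0,-0.044,0,-0.007,0],[0,0,0,-0.044,0,-0.007,0],[0,0,0,-0.044,0,-0.007,0],[0,0,0,-0.044,0,-0.007,0]]]'
python3 - <<'E'
from h import *; plan(196,36,77)
from rig import robot
for n in("scene","side"):
    p=robot.camera(n); i=cv2.cvtColor(p["img"],cv2.COLOR_RGB2BGR)
    i=i[150:320,215:390] if n=="scene" else i[155:315,285:425]
    cv2.imwrite(f"pics/{n}9.png",cv2.resize(i,None,fx=3.5,fy=3.5,interpolation=cv2.INTER_CUBIC))
E
```

```text
time: 9.32
position: [0.4642, 0.179, 0.1618]
tool_rot: [0.556, -0.437, 0.437, -0.556]
ft_force: [0.2, 0.2, 0.5]
grip_width: 0.0008
tool x along box x * 1 turn [2.0000e-02 1.7995e+02 1.1000e-01] shift now [ 1.8 76.8 -0.2] shift after turn [-1.8 76.8  0.3]
tool x along box x * -1 turn [ 0.07 -0.05 -0.01] shift now [ 1.8 76.8 -0.2] shift after turn [ 1.8 76.8 -0.3]
TCP box mm [197.8  35.7] tip z 153.8 F box [ 0.11 -0.23  0.45] grip 0.0007889991772464379 t 9.325 q [ 0.14  0.46  1.82  0.    0.86 -0.1 ]
```

View pics/scene9.png

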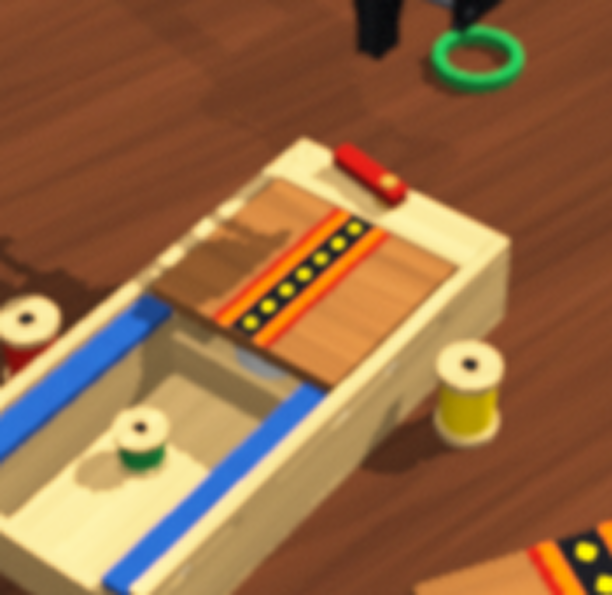

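View pics/side9.png

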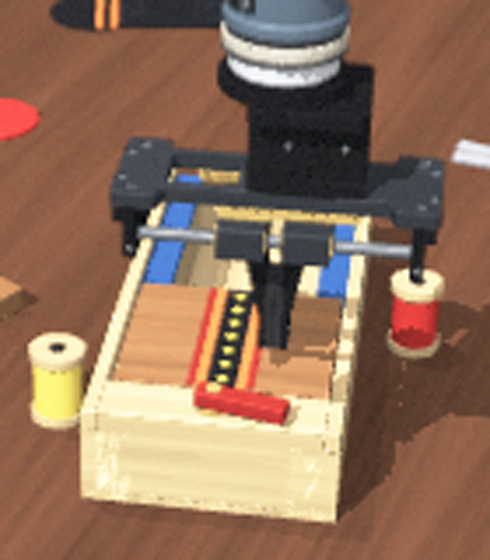

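```bash
python3 -m crank '[[[0,0,0,0,0.022,0,0],[0,0,0,0,0.022,0,0],[0,0,0,0,0.022,0,0],[0,0,0,0,0.011,0,0],[0,0,0,0,0,0,0]]]'; python3 -m crank '[[[0,0,0,0.006,0,0,0],[0,0,0,0.006,0,0,0],[0,0,0,0.006,0,0,0],[0,0,0,0.005,0,0,0],[0,0,0,0.005,0,-0.003,0]]]'
python3 - <<'E'
from h import *; plan(160,43,77)
from rig import robot
for n in("scene","side"):
    p=robot.camera(n); i=cv2.cvtColor(p["img"],cv2.COLOR_RGB2BGR)
    i=i[150:320,215:390] if n=="scene" else i[155:315,285:425]
    cv2.imwrite(f"pics/{n}10.png",cv2.resize(i,None,fx=3.5,fy=3.5,interpolation=cv2.INTER_CUBIC))
E
```

```text
time: 10.05
position: [0.4648, 0.1776, 0.0847]
tool_rot: [0.557, -0.437, 0.436, -0.555]
ft_force: [-0.1, 0.0, -0.7]
grip_width: 0.0007
time: 10.68
position: [0.4697, 0.1501, 0.0858]
tool_rot: [-0.556, 0.436, -0.437, 0.557]
ft_force: [0.3, 1.1, -0.9]
grip_width: 0.0005
tool x along box x * 1 turn [-2.0000e-02  1.7999e+02 -1.9000e-01] shift now [ 8.4  0.8 -5.8] shift after turn [-8.4  0.8  5.8]
tool x along box x * -1 turn [-0.12 -0.01  0.01] shift now [ 8.4  0.8 -5.8] shift after turn [ 8.4  0.8 -5.8]
TCP box mm [168.4  37.2] tip z 77.8 F box [ 1.02 -0.57 -0.86] grip 0.0005192285322911981 t 10.675 q [ 0.08  0.59  1.89  0.    0.66 -0.16]
```

View pics/scene10.png

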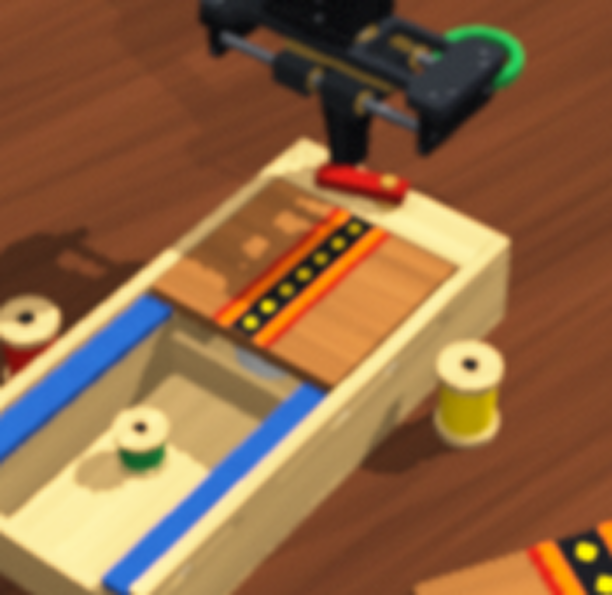

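View pics/side10.png

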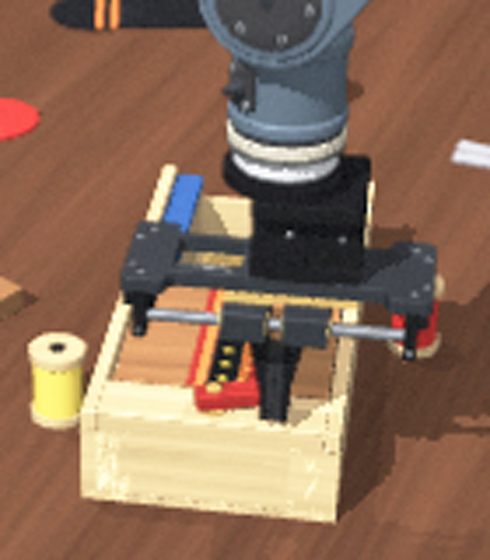

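The button is turning: the finger sits on its far side, the tip moved from (345,155) to (325,180) in the scene zoom, and nothing else has moved. Next I'll follow the arc.

```bash
python3 -m crank '[[[0,0,0,0.008,0,-0.006,0],[0,0,0,0.010,0,-0.001,0],[0,0,0,0.010,0,0.003,0],[0,0,0,0.007,0,0.005,0],[0,0,0,0.006,0,0.005,0]]]'
python3 - <<'E'
from h import *; plan(122,21,77)
from rig import robot
for n in("scene","side"):
    p=robot.camera(n); i=cv2.cvtColor(p["img"],cv2.COLOR_RGB2BGR)
    i=i[150:320,215:390] if n=="scene" else i[155:315,285:425]
    cv2.imwrite(f"pics/{n}11.png",cv2.resize(i,None,fx=3.5,fy=3.5,interpolation=cv2.INTER_CUBIC))
E
```

```text
time: 11.4
position: [0.4851, 0.1114, 0.0855]
tool_rot: [-0.556, 0.437, -0.437, 0.556]
ft_force: [-0.3, 0.8, 0.2]
grip_width: 0.0004
tool x along box x * 1 turn [-1.0000e-02  1.7997e+02 -1.0000e-02] shift now [ 5.1  0.5 10.4] shift after turn [ -5.1   0.5 -10.4]
tool x along box x * -1 turn [-0.01 -0.03  0.  ] shift now [ 5.1  0.5 10.4] shift after turn [ 5.1  0.5 10.4]
TCP box mm [127.1  31.4] tip z 77.5 F box [0.85 0.13 0.24] grip 0.00041610836231993165 t 11.4 q [ 0.    0.6   1.87 -0.    0.67 -0.24]
```

View pics/scene11.png

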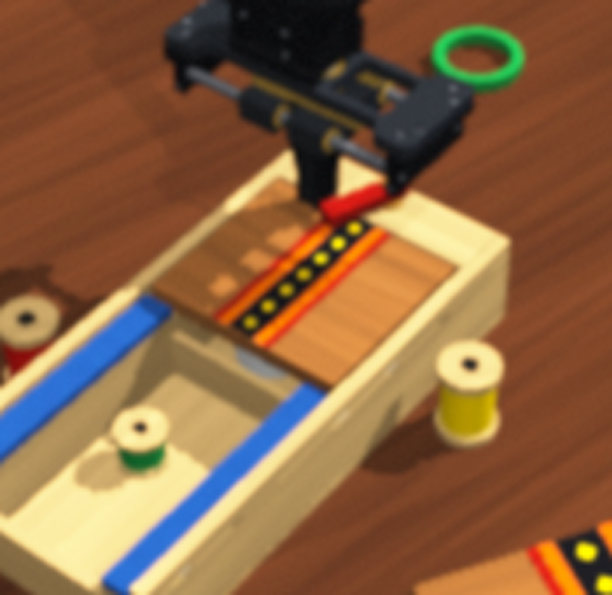

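View pics/side11.png

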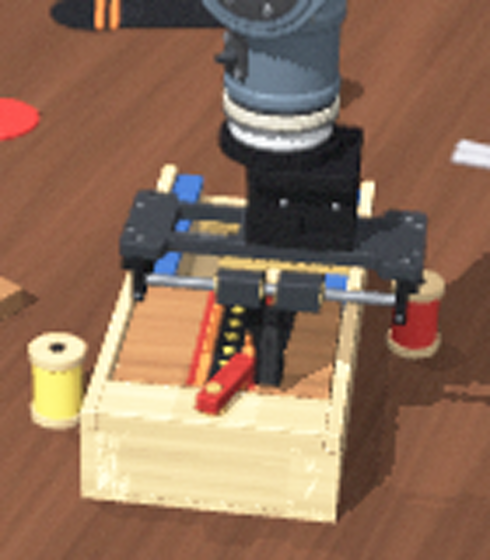

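The button is now at roughly 70°, tip at (325,212) in the scene zoom. I'll finish gently against the stop.

```bash
python3 -m crank '[[[0,0,0,0.003,0,0.003,0],[0,0,0,0.002,0,0.003,0],[0,0,0,0,0,0.002,0],[0,0,0,0,0,0.002,0],[0,0,0,0,0,0.001,0]]]'; python3 -m crank '[[[0,0,0,0,0,0.001,0],[0,0,0,0,0,0.001,0],[0,0,0,0,0,0,0],[0,0,0,0,0,0,0],[0,0,0,0,0,0,0]]]'
python3 - <<'E'
from h import *; plan(122,21,77)
from rig import robot
for n in("scene","side"):
    p=robot.camera(n); i=cv2.cvtColor(p["img"],cv2.COLOR_RGB2BGR)
    i=i[150:320,215:390] if n=="scene" else i[155:315,285:425]
    cv2.imwrite(f"pics/{n}12.png",cv2.resize(i,None,fx=3.5,fy=3.5,interpolation=cv2.INTER_CUBIC))
E
```

```text
time: 12.12
position: [0.4964, 0.1097, 0.0855]
tool_rot: [0.556, -0.437, 0.437, -0.556]
ft_force: [-0.6, -0.4, -0.7]
grip_width: 0.0005
time: 12.75
position: [0.4984, 0.1102, 0.0856]
tool_rot: [-0.556, 0.437, -0.437, 0.556]
ft_force: [0.1, 0.0, -0.3]
grip_width: 0.0005
tool x along box x * 1 turn [ 0.0000e+00  1.7999e+02 -3.0000e-02] shift now [ 0.9  0.6 -2.2] shift after turn [-0.9  0.6  2.2]
tool x along box x * -1 turn [-0.02 -0.01 -0.  ] shift now [ 0.9  0.6 -2.2] shift after turn [ 0.9  0.6 -2.2]
TCP box mm [122.9  18.8] tip z 77.6 F box [ 0.01 -0.08 -0.29] grip 0.0005430974579268382 t 12.75 q [-0.    0.61  1.84  0.    0.69 -0.24]
```

View pics/scene12.png

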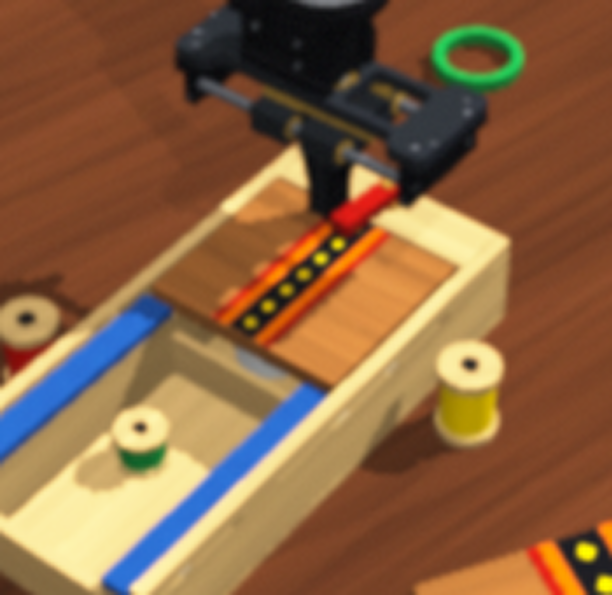

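View pics/side12.png

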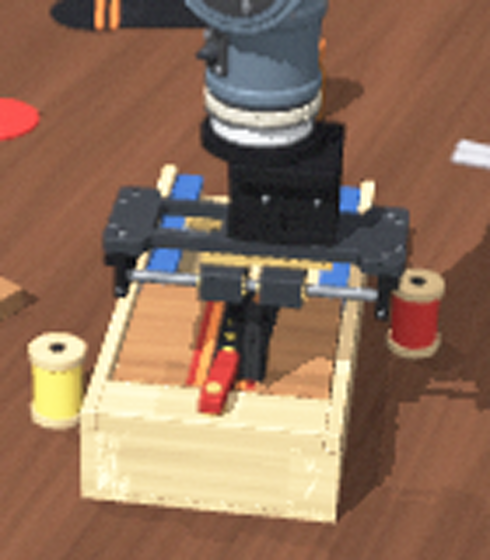

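The button is nearly in line, but there's no force yet, so it hasn't reached the stop. I'll continue in 1 mm steps.

```bash
python3 -m crank '[[[0,0,0,0,0,0.001,0],[0,0,0,0,0,0.001,0],[0,0,0,0,0,0.001,0],[0,0,0,0,0,0,0],[0,0,0,0,0,0,0]]]'
python3 - <<'E'
from h import *; plan(122,21,77)
E
```

```text
time: 13.48
position: [0.5013, 0.1109, 0.0856]
tool_rot: [-0.556, 0.437, -0.437, 0.556]
ft_force: [-0.7, -0.6, -0.5]
grip_width: 0.0
tool x along box x * 1 turn [ 0.0000e+00  1.7999e+02 -4.0000e-02] shift now [ 0.9  0.6 -5.2] shift after turn [-0.9  0.6  5.2]
tool x along box x * -1 turn [-0.02 -0.01 -0.  ] shift now [ 0.9  0.6 -5.2] shift after turn [ 0.9  0.6 -5.2]
TCP box mm [122.9  15.8] tip z 77.6 F box [-0.46  0.85 -0.54] grip 3.972267422327916e-06 t 13.475 q [-0.    0.61  1.83  0.    0.7  -0.24]
```

```bash
python3 -m crank '[[[0,0,0,0,0,0.001,0],[0,0,0,0,0,0,0],[0,0,0,0,0,0.001,0],[0,0,0,0,0,0,0],[0,0,0,0,0,0,0]]]'
python3 - <<'E'
from h import *; plan(122,21,77)
from rig import robot
for n in("scene","side"):
    p=robot.camera(n); i=cv2.cvtColor(p["img"],cv2.COLOR_RGB2BGR)
    i=i[150:320,215:390] if n=="scene" else i[225:315,295:405]
    cv2.imwrite(f"pics/{n}13.png",cv2.resize(i,None,fx=3.5 if n=="scene" else 6,fy=3.5 if n=="scene" else 6,interpolation=cv2.INTER_CUBIC))
E
```

```text
time: 14.1
position: [0.503, 0.1113, 0.0855]
tool_rot: [0.556, -0.437, 0.437, -0.556]
ft_force: [-1.2, -0.7, -0.0]
grip_width: 0.0005
tool x along box x * 1 turn [-0.0e+00  1.8e+02  1.0e-02] shift now [ 0.8  0.5 -7. ] shift after turn [-0.8  0.5  7. ]
tool x along box x * -1 turn [ 0.01 -0.    0.  ] shift now [ 0.8  0.5 -7. ] shift after turn [ 0.8  0.5 -7. ]
TCP box mm [122.8  14. ] tip z 77.5 F box [-0.45  1.29 -0.01] grip 0.0005042883626576214 t 14.1 q [ 0.    0.61  1.83 -0.    0.7  -0.24]
```

View pics/side13.png

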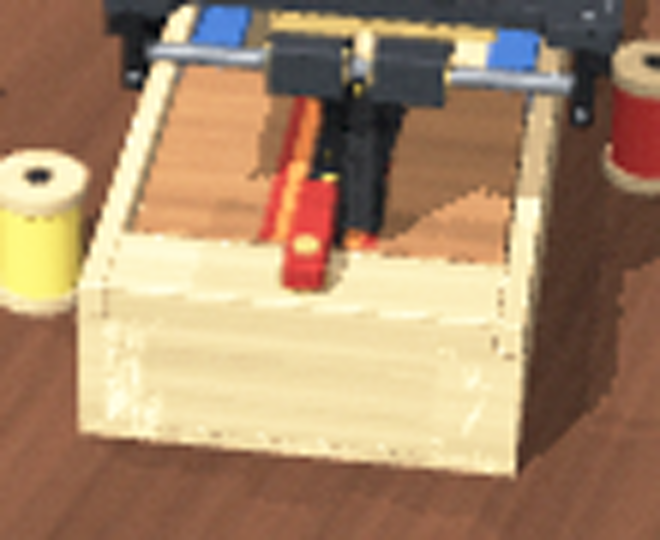

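View pics/scene13.png

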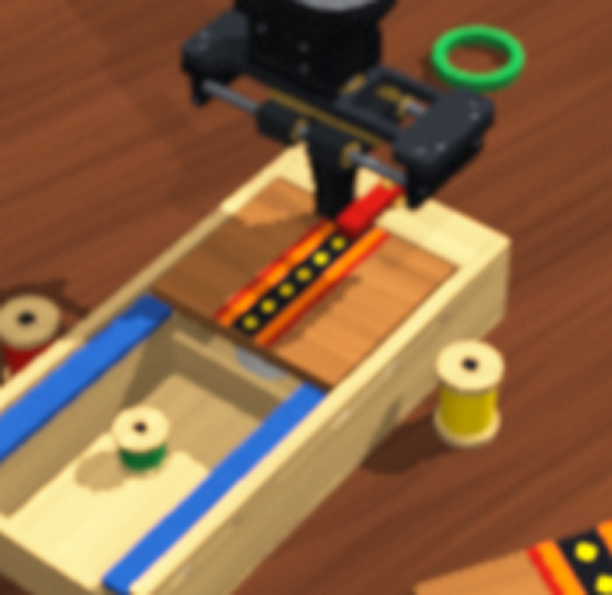

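The button looks about parallel to the band, but the force is only 1.3 N. I'll push on until the stop shows clearly.

```bash
python3 -m crank '[[[0,0,0,0,0,0.001,0],[0,0,0,0,0,0,0],[0,0,0,0,0,0.001,0],[0,0,0,0,0,0,0],[0,0,0,0,0,0,0]]]'
python3 - <<'E'
from h import *; plan(122,21,77)
for th in (1.3,1.45,1.6):
    P=[[158,0,85],[158-50*np.sin(th),50*np.cos(th),85]]
    print(th,((proj('side',b2w(BX,P))-[295,225])*6).round(),((proj('scene',b2w(BX,P))-[215,150])*3.5).round())
E
```

```text
time: 14.82
position: [0.5036, 0.1115, 0.0854]
tool_rot: [0.557, -0.437, 0.436, -0.555]
ft_force: [-4.3, -3.7, 2.4]
grip_width: 0.0002
tool x along box x * 1 turn [-1.0000e-02 -1.7998e+02 -2.8000e-01] shift now [ 0.9  0.5 -7.6] shift after turn [-0.9  0.4  7.6]
tool x along box x * -1 turn [ 0.18  0.02 -0.01] shift now [ 0.9  0.5 -7.6] shift after turn [ 0.9  0.4 -7.6]
TCP box mm [122.9  13.4] tip z 77.4 F box [-2.59  5.06  2.43] grip 0.00022070690393582223 t 14.825 q [ 0.    0.61  1.82 -0.    0.71 -0.24]
1.3 [[309. 240.]
 [359. 176.]] [[386. 180.]
 [325. 211.]]
1.45 [[309. 240.]
 [340. 172.]] [[386. 180.]
 [333. 216.]]
1.6 [[309. 240.]
 [322. 170.]] [[386. 180.]
 [342. 221.]]
```

The force jumped to 5 N while the finger moved only 0.6 mm of the commanded 2 mm, so the button is on its stop. I'll back off sideways, lift away and look.

```bash
python3 -m crank '[[[0,0,0,0,0,-0.008,0],[0,0,0,0,0,-0.012,0],[0,0,0,0,-0.03,0,0],[0,0,0,0,-0.05,0,0],[0,0,0,0.03,-0.05,0,0]]]'; python3 -m crank '[[[0,0,0,0.06,0,0,0],[0,0,0,0.06,0,0,0],[0,0,0,0.06,0,0,0],[0,0,0,0.03,0,0,0],[0,0,0,0,0,0,0]]]'
python3 - <<'E'
from h import *; plan(122,21,77)
from rig import robot
for n in("scene","side","wrist"):
    p=robot.camera(n); i=cv2.cvtColor(p["img"],cv2.COLOR_RGB2BGR)
    cv2.imwrite(f"pics/{n}14full.png",i)
    if n=="wrist": continue
    i=i[150:320,215:390] if n=="scene" else i[195:315,285:415]
    f=3.5 if n=="scene" else 5
    cv2.imwrite(f"pics/{n}14.png",cv2.resize(i,None,fx=f,fy=f,interpolation=cv2.INTER_CUBIC))
E
```

```text
time: 15.45
position: [0.4915, 0.079, 0.2166]
tool_rot: [-0.557, 0.436, -0.435, 0.557]
ft_force: [1.2, -0.3, -0.5]
grip_width: 0.0005
time: 16.08
position: [0.5429, -0.1283, 0.2154]
tool_rot: [-0.555, 0.437, -0.438, 0.556]
ft_force: [0.0, 0.4, 0.4]
grip_width: 0.0008
tool x along box x * 1 turn [-5.0000e-02  1.7978e+02 -1.1000e-01] shift now [-241.5  130.2   10.1] shift after turn [241.3 130.4 -11.2]
tool x along box x * -1 turn [-0.07 -0.22  0.03] shift now [-241.5  130.2   10.1] shift after turn [-241.3  130.4   11.2]
TCP box mm [-119.3   32.2] tip z 207.4 F box [ 0.41 -0.11  0.41] grip 0.0007924536408785803 t 16.075 q [-0.43  0.46  1.62  0.    1.06 -0.67]
```

View pics/side14.png

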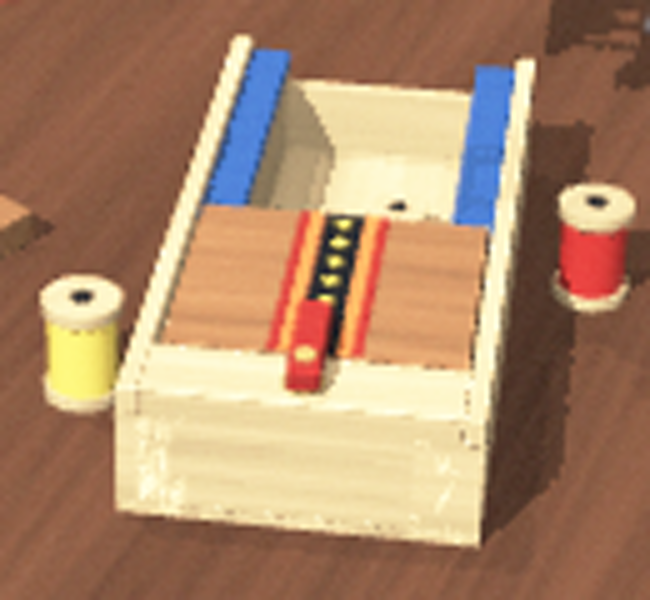

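View pics/wrist14full.png

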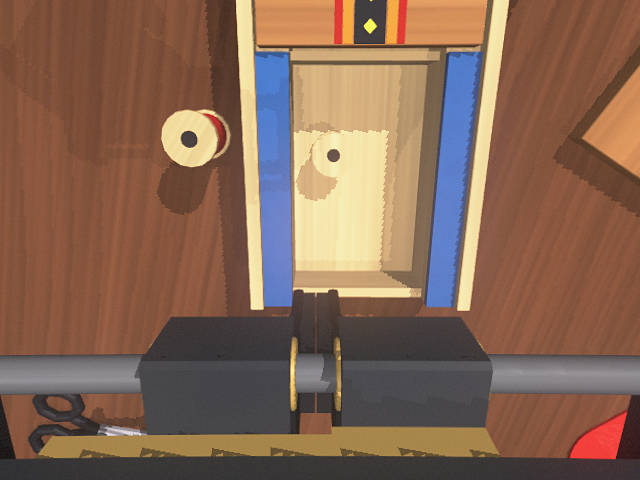

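View pics/scene14full.png

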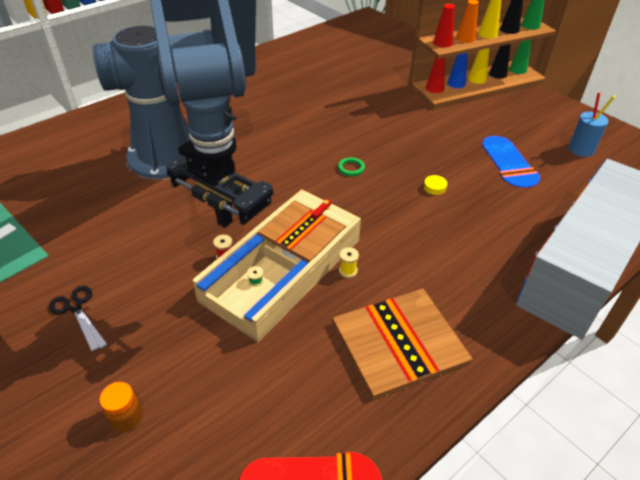

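The final pictures show:
- **Side zoom:** the button runs from (304,353) to (317,302), parallel to the band. That matches the projection for about 1.6 rad.
- **Lid:** it is flat and flush behind the end block.
- **Other things:** the spools, bobbin, ring, tape case, jar and scissors are all where they were.
- **Arm:** it is clear and touching nothing.

I'm handing in now.

```bash
python3 -c "
from rig import robot
print(robot.get_obs()['time']); print(robot.hand_in())"
```

```text
16.225
the job is handed in; nothing more can be done
None
```

The notions box is closed and locked, and I handed it in at 16.2 s of the 40 s allowed; no verdict was reported.

- **Lid:** I pushed the small lid along the rails by its rear edge with two spread fingertips, at about 6 N. It dropped into the notch as its rear edge passed box x ≈ 0. The wrist and side pictures show it lying flat and flush between the fences.
- **Turn-button:** I swept it round with the closed fingertips. At the end the force jumped to 5 N and the finger stopped moving, so it had reached its stop. In the last side picture it lies along the band over the lid, matching the projection for about 1.6 rad.
- **Surroundings:** In the last pictures the things that could be seen (spools, bobbin, jar, bracelet, tape case, scissors) were where they started. The pin tin is under the lid, so I could not check it at the end. The arm was clear of everything.
- **Disagreement:** The box position from the fixed cameras differed by about 2 mm from the wrist camera's. I corrected for that before pushing, and no check failed.

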